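# Open the outfeed gate on the packing bench

### The job

Open the outfeed gate in the guard fence: press its thumb lever down gently until you feel the latch bar come up against the top of its keeper, and hold it there while you push the gate off the catch, away from you. Then swing the gate out over the rollers until it stands about square to the fence, and let the lever go so that the bar drops back. Do not force the lever or push hard against the catch, do not fling the gate, and leave the other things on the bench where they are.

Things in the scene. Friction and masses are not known exactly. Their poses are not given: they have to be found in the camera images.
- fence: Low guard fence of grey tube and mesh, 870 mm long, 215 mm high, bolted across the bench, the gate in its middle. Origin on the bench under the middle of the gate; x square to the fence, away from the robot (the way the gate opens); y along the fence to the left; z up. The hinge axis is at (17.5, 144) mm, the latch post at y = -163 mm. Behind the gate a roller track 48 mm high, x = 40 to 480 mm.
- gate (a joint): The gate: grey 25 mm tube frame with mesh, 280 mm wide, from 60 to 215 mm above the bench, 0.9 to 1.8 kg. Hinged on an upright axis at its left (+y) end. 0 = shut; grows as it swings away from the robot, over the rollers; 1.57 = square to the fence; stop at 1.65. The hinge is a little stiff (about 1 N at the push plate), so it stays where it is left. Latched, it has 3 mm of play.
- gate_hinge (a point): The upright hinge axis of the gate, at 200 mm above the bench.
- push_plate (a point): On the front surface of the latch's steel plate on the gate (40 mm wide, 85 to 210 mm above the bench), at 195 mm, above the thumb lever; (-15.5, -95) mm in the fence's frame when shut. x points through the gate (away from the robot when shut), y along it to the hinge; swings with the gate. A finger pressing the lever can push the gate here with its side. A pull handle stands 31 mm out of the plate, at 92 to 145 mm.
- thumb_lever (a joint): The steel thumb lever through the gate. 0 = at rest, sloping up to the robot by 0.4 rad; grows as the thumb piece is pressed down; stop at 0.72. Its level pivot is 11.5 mm behind the front of the plate, 158 mm above the bench; its tail lifts the latch bar on the far side. The free travel takes 1 to 3 N; the bar's weight brings it back up when let go.
- thumb_top (a point): Middle of the top of the thumb piece, 26 x 26 mm, which stands out 9 to 36 mm in front of the plate. This point is 23 mm in front of the plate and, at rest, 179 mm above the bench; it moves with the lever. Until the bar meets the keeper's top it goes down some 9 to 26 mm: this differs each time and must be felt (the force then rises steeply).
- latch_bar (a joint): The steel gravity latch bar on the far side of the gate, 230 mm long, 16 mm high, 8 mm thick, pivoted nearer the hinge. 0 = at rest, level; grows as its nose is lifted. The nose lies behind the lip of the keeper on the latch post and holds the gate shut until it is over the lip. The keeper's height is adjustable and not measured; over the lip the bar has less than 2 mm until its top meets the keeper's padded horn.
- bar_nose (a point): The end of the latch bar's nose, at half its height, 218 mm from the bar's pivot; at rest 161 mm above the bench.
- parcel_wait (a point): Centre of the carton waiting on the bench before the gate, 140 x 170 x 80 mm. To be left alone.
- tape (a point): Tape dispenser on the bench near the latch post, 150 x 55 x 102 mm, a point 45 mm up. To be left alone.
- marker_mid (a point): Middle of the marker pen, 125 x 14 x 14 mm. To be left alone.
- roll (a point): Centre of the label roll, 90 mm across, 55 mm high. To be left alone.
- mug_mid (a point): Centre of the white mug, 76 mm across, 90 mm high. To be left alone.
- stapler_mid (a point): Middle of the stapler, 130 x 34 x 48 mm. To be left alone.

How it is judged:
By the outcome, as a careful person would: the job done as asked, in the order asked, and still so for the second after the job is handed in, with the robot touching nothing.
It also fails if it takes over 61 s, if anything falls off the work surface, if the arm or the gripper's body presses on something with over 40 N, if the wrist force passes 120 N, or if a joint passes its speed limit or range.

### The arm

A 7-joint arm with a two-finger parallel gripper is mounted at the origin on the work surface. World frame = base frame: x ahead of the robot, y to its left, z up, the work surface at z = 0. Lengths are in m, angles in degrees, forces in N, time in s.
With the tool pointing down it reaches from about 0.425 to 0.875 m from the base axis. Payload 4.7 kg.
Tool frame: the origin (TCP) lies midway between the tips of the shut fingers; the grasp point (between the pads) lies 19 mm behind it; z points along the fingers, x is the direction in which the jaws open and shut, and the axes are right-handed (so a half turn about z gives the same grasp; the last joint's range is limited). The gripper opens to 87 mm and grips with 3 to 60 N. Pads are 19 mm wide; open, the fingers measure 117 mm over their backs; the gripper's body (75 mm by 190 mm) begins 51 mm behind the grasp point.
Start: joints at [64.635, 18.392, -4.016, 83.108, 1.295, 78.541, -3.26], TCP at [0.287, -0.583, 0.223] pointing down, gripper open.
Joint ranges: [-163.93, 163.93], [-17.29, 119.83], [-79.2, 71.16], [3.27, 140.29], [-89.18, 269.18], [5.43, 117.66], [-154.24, 154.24]. Speed limits (degrees/s): [147.25, 147.25, 180, 180, 180, 180, 180].

### API

Orientations are given as [roll, pitch, yaw] about the fixed x, y, z axes, in that order (R = Rz(yaw) Ry(pitch) Rx(roll)).
In Python, from cell import telemetry, optics, env gives the robot as it stands.
- The arm moves only by the tool arm_command, never from a script. Its arguments are lists of equal length, an entry for each row: "translation": the shift along the tool's x, y, z in cm, a list of three; "twist": the turn about the tool's z in degrees. In form: {"translation": [[x, y, z], ...], "twist": [twist, ...]}. A call has 1 to 10 rows; each row shifts and turns the pose as measured when the row begins, along the tool's axes as they then stand; what a row does not reach is not made up. A row lasts 1/8 s, in which the tool goes at most 62.5 mm and 10.7 degrees, less where a joint would pass 70% of its speed; a pose out of reach is approached as far as the arm can. A call is refused whole if a number of a shift passes 6.25 or a number of a turn 10.7, either way. A call with a gripper value outside its range is refused whole. "grip" is the opening in per cent of the stroke, from 0 (shut) to 100 (fully open), set as the call begins (left out, the last holds). The fingers move at their own pace and stop on an object; "force" is the grip in N (left out, the last holds). Time passes only in rows, so rows that do not move let the fingers close. It gives the time, the measured TCP pose, the force and the opening at its end, in the units of the state.
- telemetry.get_obs(): the state, without advancing time (a new reading comes with each control period).
- optics.read_camera(name): name is "scene" or "side" or "wrist"; returns a dict with "img" (384x512x3 uint8, blue, green, red), "fx", "fy", "cx", "cy" (pixels), "dist" ([k1, k2, p1, p2, k3] as OpenCV has them; the pictures are not rectified), "extrinsics" (4x4, takes a point from camera to world coordinates); the wrist camera has in their place "hand_eye" (4x4, takes a point from camera to tool coordinates, whose origin is the TCP and whose axes are the tool frame's). Camera axes: x right, y up, looking along -z (the intrinsics and any distortion apply to the point x, -y, -z); pixel columns grow to the right and rows downward; lengths in m; the calibration is good to about 2 mm. A picture is of the moment at which its call begins: read the wrist's pose just before it. There is no depth.
- env.sign_off(): hands the job in, once; it reports no verdict.
The state is a dict: "time_s": time; "qpos": joint angles; "joint_velocities": joint speeds; "effort": joint torques, N m; "tool_pos": TCP position; "tool_rot": TCP orientation; "force": force on the tool from outside, world axes, zero at the start; "wrist_torque": the same for the moment, N m; "grip_width": finger opening in m.
Only numpy, scipy, OpenCV 4.12 (cv2) and the standard library are available. Lean on these libraries where they do the work, as an engineer would, in place of code of your own. Each camera call takes 0.05 s, during which the arm holds its last target. There are 200 camera calls.

## Working session

There is one attempt and no reset: what is moved stays moved. The work goes in short steps, Python scripts to look and compute and a tool call to move; the robot and the scene stay as the last step left them, time stands still between calls to the robot, and variables do not carry over. Pictures are saved under pics/ and viewed, about 8 in all and at most 12, crops included, and the job is handed in when it is done.

Besides the shell and the picture viewer there is one more tool, called after "Emit:" by a JSON object that holds its "name" and its "arguments", one argument or row to a line. arm_command: Moves the arm, as the interface text tells. Its arguments: {"type":"object","properties":{"translation":{"type":"array","items":{"type":"array","items":{"type":"number"}}},"twist":{"type":"array","items":{"type":"number"}},"grip":{"type":"number"},"force":{"type":"number"}},"required":["translation","twist"]}

```bash
mkdir -p pics; ls; cat > h.py <<'E'
import numpy as np, cv2
from cell import telemetry, optics, env
from scipy.spatial.transform import Rotation as R
def T():
    o=telemetry.get_obs(); M=np.eye(4); M[:3,:3]=R.from_euler('xyz',o['tool_rot'],degrees=True).as_matrix(); M[:3,3]=o['tool_pos']; return M
def cam(n):
    M=T(); c=optics.read_camera(n)
    E=np.array(c['extrinsics']) if 'extrinsics' in c else M@np.array(c['hand_eye'])
    K=np.array([[c['fx'],0,c['cx']],[0,c['fy'],c['cy']],[0,0,1.]])
    return c['img'],K,np.array(c['dist'],float),E
def ray(K,d,E,uv):
    p=cv2.undistortPoints(np.array([[uv]],float),K,d)[0,0]
    return E[:3,3],E[:3,:3]@np.array([p[0],-p[1],-1])
def plane(K,d,E,uv,z):
    o,v=ray(K,d,E,uv); return o+v*(z-o[2])/v[2]
def proj(K,d,E,P):
    P=np.atleast_2d(P); q=(P-E[:3,3])@E[:3,:3]; q=q*[1,-1,-1]
    return cv2.projectPoints(q,np.zeros(3),np.zeros(3),K,d)[0][:,0]
def tri(rs):
    A=0;b=0
    for o,v in rs:
        v=v/np.linalg.norm(v); m=np.eye(3)-np.outer(v,v); A=A+m; b=b+m@o
    p=np.linalg.solve(A,b); return p,[np.linalg.norm((np.eye(3)-np.outer(v,v)/(v@v))@(p-o)) for o,v in rs]
E
python3 - <<'E'
from h import *
import pickle
print(telemetry.get_obs())
D={}
for n in ['scene','side','wrist']:
    D[n]=cam(n); cv2.imwrite(f'pics/{n}0.png',D[n][0]); print(n,D[n][3].round(3).tolist(),D[n][1][0,0],D[n][2])
pickle.dump(D,open('d0.pkl','wb'))
for n in ['scene','side']: cv2.imwrite(f'pics/{n}0b.png',cv2.resize(D[n][0],(800,600),interpolation=cv2.INTER_CUBIC))
E
```

```text
pics
{'time_s': 0.0, 'qpos': array([64.63754676, 18.43897511, -4.01885757, 83.17504896,  1.29604075,
       78.53951468, -3.25968777]), 'joint_velocities': array([ 0.03097753,  0.03043387, -0.0292948 , -0.0731747 , -0.00594436,
        0.01360194,  0.00186489]), 'effort': array([-2.36326341e-04, -4.91276121e+01, -4.03867476e-01, -3.12525773e+01,
       -6.38626423e-02,  4.36477899e-02,  1.58712251e-04]), 'tool_pos': array([ 0.28641613, -0.58288387,  0.22146163]), 'tool_rot': array([ 1.79994335e+02,  1.08224161e-01, -6.38241229e+01]), 'force': array([ 0.06230677, -0.14463146, -0.50005175]), 'wrist_torque': array([ 0.03048225,  0.00184918, -0.02190146]), 'grip_width': 0.08662629599600871}
scene [[-0.5, -0.621, 0.604, 1.079], [0.866, -0.359, 0.349, 0.353], [-0.0, 0.697, 0.717, 0.806], [0.0, 0.0, 0.0, 1.0]] 375.921055202826 [-0.03312016  0.          0.          0.          0.        ]
side [[-0.816, 0.302, -0.493, -0.12], [-0.578, -0.444, 0.685, 0.907], [-0.012, 0.843, 0.537, 0.827], [0.0, 0.0, 0.0, 1.0]] 453.2089092415027 [0.02731768 0.         0.         0.         0.        ]
wrist [[0.441, 0.87, 0.218, 0.345], [-0.897, 0.429, 0.105, -0.554], [-0.002, -0.242, 0.97, 0.383], [0.0, 0.0, 0.0, 1.0]] 304.1833374843557 [-0.07185064  0.          0.          0.          0.        ]
```

View pics/scene0b.png

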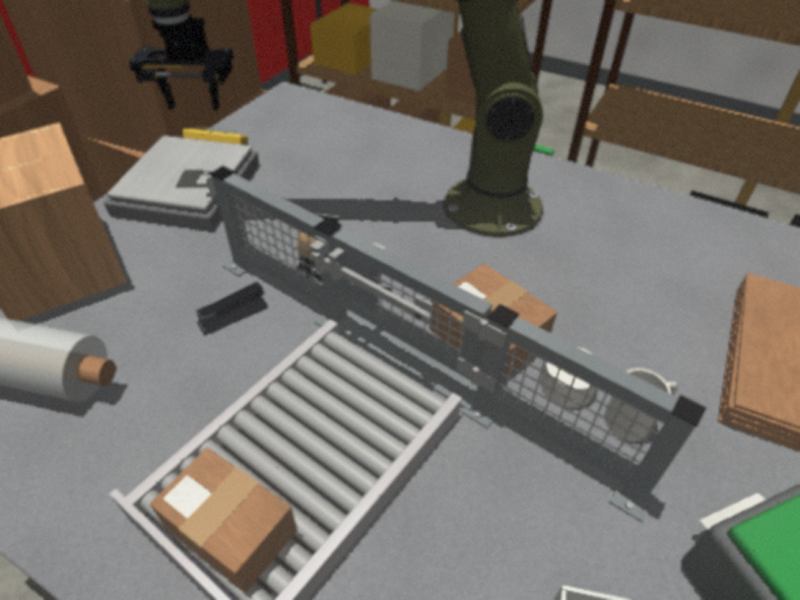

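View pics/side0b.png

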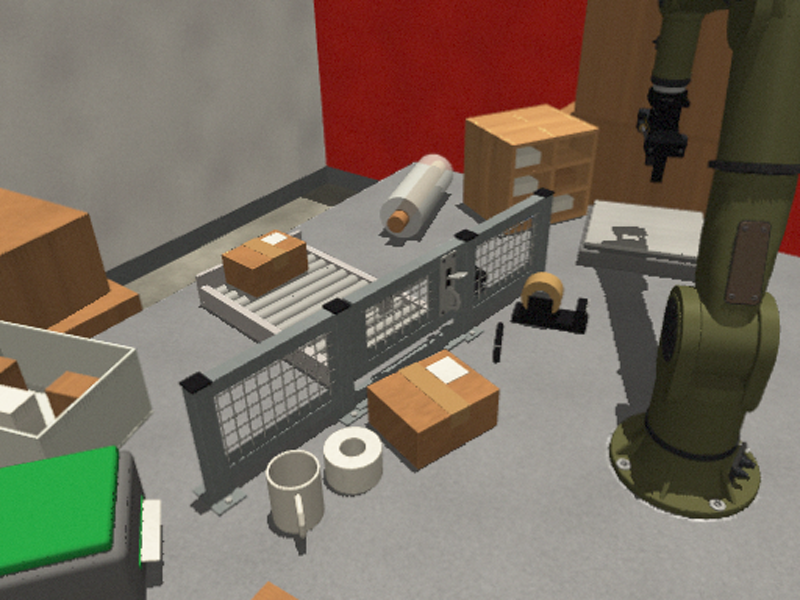

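The scene view shows the fence caps at about (220,175), (327,226), (503,316) and (688,410). In the side view they are at (545,193), (467,236), (337,305) and (198,383), with the lever near (457,275). All of these are pixels in the 800x600 images. Next I'll triangulate the caps.

```bash
python3 - <<'E'
from h import *
import pickle
D=pickle.load(open('d0.pkl','rb'))
S=.64
sc=[(220,175),(327,226),(503,316),(688,410)]; sd=[(545,193),(467,236),(337,305),(198,383)]
def cen(img,p):
    u,v=(np.array(p)*S).astype(int); w=12
    g=img[v-w:v+w,u-w:u+w].max(2); m=(g<45).astype(np.uint8)
    n,l,s,c=cv2.connectedComponentsWithStats(m)
    i=1+np.argmax(s[1:,4]); return c[i]+[u-w,v-w],s[i]
P=[]
for a,b in zip(sc,sd):
    ca,sa=cen(D['scene'][0],a); cb,sb=cen(D['side'][0],b)
    p,r=tri([ray(*D['scene'][1:],ca),ray(*D['side'][1:],cb)])
    print(ca.round(1),sa,cb.round(1),sb,p.round(4),np.round(r,4)); P.append(p)
P=np.array(P); d=P[0]-P[3]; print(np.linalg.norm(np.diff(P,axis=0),axis=1),np.degrees(np.arctan2(*(P[1]-P[2])[1::-1])),np.degrees(np.arctan2(d[1],d[0])))
im=D['side'][0]; cv2.imwrite('pics/sidecrop.png',cv2.resize(im[110:240,240:360],None,fx=4.6,fy=4.6,interpolation=cv2.INTER_CUBIC))
E
```

```text
[141.3 110.9] [ 8  8 12  7 45] [348.2 122.9] [ 6  9 13  7 44] [ 0.4417 -0.3719  0.216 ] [0.0016 0.0016]
[209.7 144.5] [ 6  8 14 10 75] [298.2 150.5] [ 6  8 14  8 66] [ 0.475  -0.1141  0.2172] [0.0006 0.0006]
[323.  207.5] [14 17  1  2  2] [215.1 195.7] [  4   8  17  11 104] [0.5236 0.2104 0.212 ] [0.0066 0.0066]
[432. 263.] [ 4 13  1  1  1] [125.  245.1] [  1   6  21  13 155] [0.5597 0.4542 0.2108] [0.0037 0.0037]
[0.25998414 0.32807058 0.24646655] -98.51418071004481 -98.13116372355444
```

View pics/sidecrop.png

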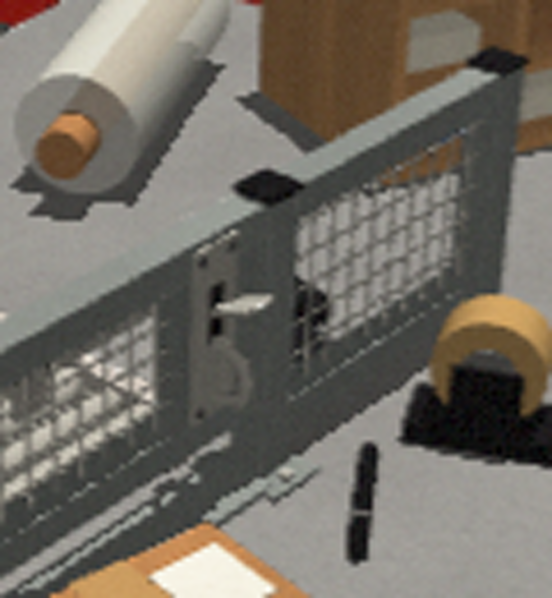

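The crop shows the latch plate at about (215,330), the lever tip at (245,303) and the latch post cap at (268,187). I'll check the frame hypothesis against the lever pixel, then work out the approach rows.

```bash
cat >> h.py <<'E'
A=np.radians(-8.3)
FX=np.array([np.cos(A),np.sin(A),0]); FY=np.array([-np.sin(A),np.cos(A),0])
O=np.array([0.475,-0.1141,0])+.163*FY
def F(x,y,z): return O+FX*x/1e3+FY*y/1e3+np.array([0,0,z/1e3])
def toF(p): q=np.array(p)-O; return np.array([q@FX,q@FY,q[2]])*1e3
def plan(goal,yaw,n):
    M=T(); p=M[:3,3]; y0=np.degrees(np.arctan2(M[1,0],M[0,0])); dy=(yaw-y0+180)%360-180
    st=(np.array(goal)-p)/n
    for i in range(n):
        a=np.radians(y0+dy*i/n); X=np.array([np.cos(a),np.sin(a),0]); Y=np.array([np.sin(a),-np.cos(a),0])
        print(np.round([st@X*100,st@Y*100,-st[2]*100],2).tolist(),round(-dy/n,2))
E
python3 - <<'E'
from h import *
import pickle
D=pickle.load(open('d0.pkl','rb'))
for n in ['side','scene']:
    print(n,proj(*D[n][1:],[F(-38.5,-95,179),F(-15.5,-95,210),F(-15.5,-95,85),F(0,-163,217),F(0,163,217)]).round(1).tolist())
c=lambda u,v:(240+u/4.6,110+v/4.6)
s=D['side'][1:]
print('obs',c(245,303),c(217,243),c(213,415))
# side rays meeting the heights
print('lever',toF(plane(*s,c(245,300),.179)),'cap',toF(plane(*s,(215.1,195.7),.217)),toF(plane(*s,(348.2,122.9),.217)))
plan(F(-45,-95,250),-8.3,11)
E
```

```text
side [[292.7, 175.2], [286.8, 162.9], [285.9, 200.0], [298.0, 150.7], [214.0, 195.7]]
scene [[240.3, 158.9], [234.2, 154.1], [235.5, 189.8], [209.6, 144.4], [321.2, 202.5]]
obs (293.2608695652174, 175.8695652173913) (287.17391304347825, 162.82608695652175) (286.30434782608694, 200.2173913043478)
lever [-39.56541426 -96.03762309 179.        ] cap [ -2.24138343 161.24356463 217.        ] [   4.27373317 -424.31941782  217.        ]
[-3.81, -3.43, -0.26] -5.05
[-3.49, -3.75, -0.26] -5.05
[-3.15, -4.05, -0.26] -5.05
[-2.78, -4.31, -0.26] -5.05
[-2.39, -4.54, -0.26] -5.05
[-1.98, -4.73, -0.26] -5.05
[-1.56, -4.88, -0.26] -5.05
[-1.12, -5.0, -0.26] -5.05
[-0.68, -5.08, -0.26] -5.05
[-0.23, -5.12, -0.26] -5.05
[0.22, -5.12, -0.26] -5.05
```

Emit:
{"name": "arm_command", "arguments": {
  "translation": [
    [-3.8,-3.4,-0.8],
    [-3.5,-3.7,-0.8],
    [-3.1,-4.0,-0.8],
    [-2.8,-4.3,-0.5],
    [-2.4,-4.5,0],
    [-2.0,-4.7,0],
    [-1.6,-4.9,0],
    [-1.1,-5.0,0],
    [-0.7,-5.1,0],
    [-0.2,-5.0,0]
  ],
  "twist": [-5,-5,-5,-5,-5,-5,-5,-5,-5,-5],
  "grip": 0
}}

```text
time_s: 1.4
tool_pos: [0.4221, -0.0785, 0.2488]
tool_rot: [-179.9, 0.2, -12.7]
force: [0.8, -0.9, 0.6]
grip_width: 0.0017
```

```bash
python3 - <<'E'
from h import *
o=telemetry.get_obs();print(o['time_s'],o['tool_pos'],o['tool_rot'],o['force'],o['grip_width'],toF(o['tool_pos']))
plan(F(-47,-95,250),-8.0,2)
E
```

```text
1.4 [ 0.42214749 -0.07847272  0.24880606] [-179.93651262    0.19936572  -12.65247752] [ 0.82452222 -0.92197068  0.55218834] 0.0016896009120568026 [ -57.4419364  -135.37546969  248.80606192]
[0.37, -2.05, -0.06] -2.33
[0.45, -2.04, -0.06] -2.33
```

Emit:
{"name": "arm_command", "arguments": {
  "translation": [
    [0.4,-2.0,0],
    [0.4,-1.8,0],
    [0,-0.3,0],
    [0,0,0]
  ],
  "twist": [-2.3,-2.3,0,0]
}}

```text
time_s: 1.9
tool_pos: [0.4385, -0.0373, 0.2485]
tool_rot: [-180.0, 0.2, -7.7]
force: [-1.1, 0.2, 0.4]
grip_width: 0.0006
```

```bash
python3 - <<'E'
from h import *
o=telemetry.get_obs();print(o['time_s'],o['tool_pos'],o['tool_rot'],o['force'],toF(o['tool_pos']))
w=cam('wrist'); s=cam('side')
import pickle; pickle.dump((w,s),open('d1.pkl','wb'))
print(proj(*w[1:],[F(-38.5,-95,179),F(-15.5,-95,210),F(0,-163,217),F(0,163,217)]).round(1).tolist())
cv2.imwrite('pics/w1.png',cv2.resize(w[0],(800,600),interpolation=cv2.INTER_CUBIC))
E
```

```text
1.9 [ 0.43851339 -0.03725502  0.24850746] [-179.98314211    0.22655642   -7.67523451] [-1.07094539  0.16808827  0.36986693] [-47.19748779 -92.2269803  248.50746046]
[[263.5, 204.6], [298.1, 217.7], [315.6, 308.7], [338.7, -205.2]]
```

View pics/w1.png

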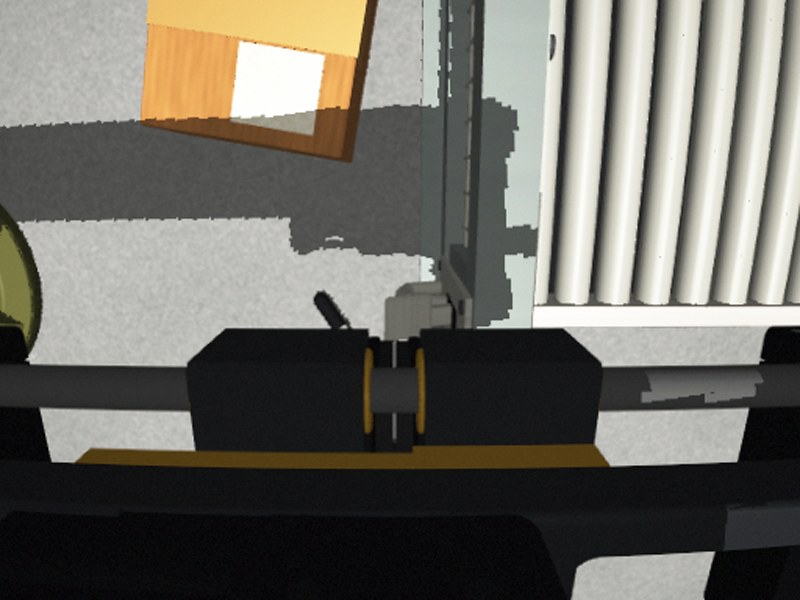

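The wrist view shows the thumb piece at about (415,320) and the top of the plate at about (465,310), both within a few pixels of my projections. I'll line up and come down to just above the lever.

Emit:
{"name": "arm_command", "arguments": {
  "translation": [
    [0.6,0.3,0],
    [0.5,0,0],
    [0,0,1.5],
    [0,0,1.5],
    [0,0,1.5],
    [0,0,0.6],
    [0,0,0]
  ],
  "twist": [0,0,0,0,0,0,0]
}}

```text
time_s: 2.88
tool_pos: [0.448, -0.044, 0.1923]
tool_rot: [-180.0, 0.4, -7.9]
force: [0.1, -0.5, 0.4]
grip_width: 0.0002
```

```bash
python3 - <<'E'
from h import *
o=telemetry.get_obs();print(o['time_s'],o['tool_pos'],o['tool_rot'],o['force'],toF(o['tool_pos']))
s=cam('side'); cv2.imwrite('pics/s2.png',cv2.resize(s[0][110:230,230:360],None,fx=5,fy=5,interpolation=cv2.INTER_CUBIC))
E
```

```text
2.875 [ 0.44804069 -0.04401422  0.19226941] [-179.96067022    0.39687958   -7.92876887] [ 0.0797792  -0.46539743  0.37198195] [-36.79424821 -97.54005547 192.26940583]
```

View pics/s2.png

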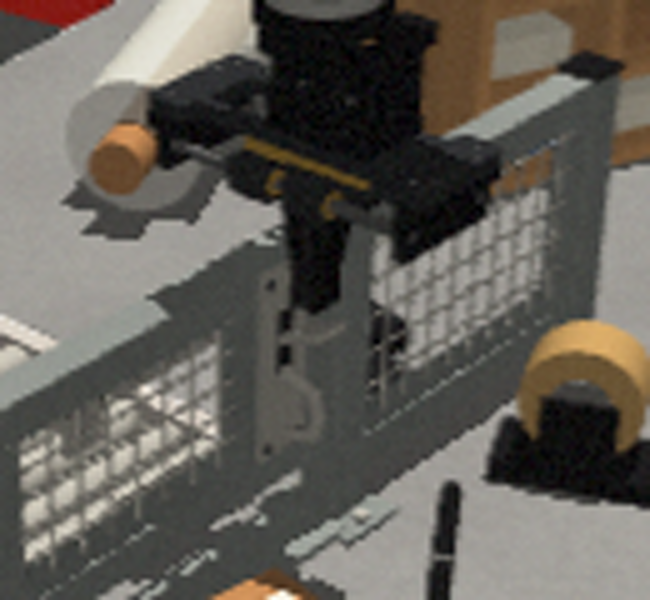

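The fingertip sits just above the thumb piece, at (318,300) in the crop. I'll press slowly in small rows.

Emit:
{"name": "arm_command", "arguments": {
  "translation": [
    [0,0,0.2],
    [0,0,0.2],
    [0,0,0.2],
    [0,0,0.2]
  ],
  "twist": [0,0,0,0]
}}

```text
time_s: 3.42
tool_pos: [0.4492, -0.0441, 0.1855]
tool_rot: [-180.0, 0.2, -7.9]
force: [-0.3, 0.1, -0.4]
grip_width: 0.0004
```

Emit:
{"name": "arm_command", "arguments": {
  "translation": [
    [0,-0.1,0.2],
    [0,0,0.2]
  ],
  "twist": [0,0]
}}

```text
time_s: 3.68
tool_pos: [0.4494, -0.0431, 0.1813]
tool_rot: [-180.0, 0.2, -7.9]
force: [-0.4, 0.5, -0.6]
grip_width: 0.0007
```

Emit:
{"name": "arm_command", "arguments": {
  "translation": [
    [0,-0.1,0.2],
    [0,0,0.2]
  ],
  "twist": [0,0]
}}

```text
time_s: 3.92
tool_pos: [0.4496, -0.042, 0.1771]
tool_rot: [-180.0, 0.2, -7.9]
force: [-1.7, -0.5, 0.5]
grip_width: 0.0009
```

Emit:
{"name": "arm_command", "arguments": {
  "translation": [
    [0,0,0.15],
    [0,0,0.15]
  ],
  "twist": [0,0]
}}

```text
time_s: 4.18
tool_pos: [0.4496, -0.042, 0.1741]
tool_rot: [-180.0, 0.2, -7.9]
force: [-1.5, -0.4, 0.5]
grip_width: 0.0004
```

Emit:
{"name": "arm_command", "arguments": {
  "translation": [
    [0,0,0.15],
    [0,0,0.15]
  ],
  "twist": [0,0]
}}

```text
time_s: 4.42
tool_pos: [0.4495, -0.042, 0.1709]
tool_rot: [-180.0, 0.2, -7.9]
force: [0.2, 0.8, 0.5]
grip_width: 0.0004
```

Emit:
{"name": "arm_command", "arguments": {
  "translation": [
    [0,0,0.15],
    [0,0,0.15]
  ],
  "twist": [0,0]
}}

```text
time_s: 4.68
tool_pos: [0.4494, -0.042, 0.1676]
tool_rot: [-180.0, 0.2, -7.9]
force: [-0.4, 0.0, 1.0]
grip_width: 0.0005
```

Emit:
{"name": "arm_command", "arguments": {
  "translation": [
    [0,0,0.1],
    [0,0,0.1]
  ],
  "twist": [0,0]
}}

```text
time_s: 4.92
tool_pos: [0.4493, -0.042, 0.1653]
tool_rot: [-180.0, 0.2, -7.9]
force: [-1.1, -0.4, 0.2]
grip_width: 0.0006
```

Emit:
{"name": "arm_command", "arguments": {
  "translation": [
    [0,0,0.1]
  ],
  "twist": [0]
}}

```text
time_s: 5.05
tool_pos: [0.4493, -0.0421, 0.1643]
tool_rot: [180.0, 0.2, -7.9]
force: [-0.8, 0.4, 1.1]
grip_width: 0.0005
```

Emit:
{"name": "arm_command", "arguments": {
  "translation": [
    [0,0,0.1]
  ],
  "twist": [0]
}}

```text
time_s: 5.18
tool_pos: [0.4494, -0.0421, 0.1634]
tool_rot: [180.0, 0.2, -7.9]
force: [-0.2, -0.1, 1.7]
grip_width: 0.0004
```

```bash
python3 - <<'E'
from h import *
o=telemetry.get_obs();print(o['time_s'],o['tool_pos'],o['force'],o['wrist_torque'],toF(o['tool_pos']))
E
```

```text
5.175 [ 0.44938872 -0.04210087  0.1633544 ] [-0.1830895  -0.12666719  1.68223613] [-0.06336416  0.07206754  0.06477173] [-35.73654643 -95.45215205 163.35440064]
```

Emit:
{"name": "arm_command", "arguments": {
  "translation": [
    [0,0,0.1]
  ],
  "twist": [0]
}}

```text
time_s: 5.3
tool_pos: [0.4495, -0.0422, 0.1624]
tool_rot: [180.0, 0.2, -7.9]
force: [-0.1, -0.2, 1.1]
grip_width: 0.0007
```

Emit:
{"name": "arm_command", "arguments": {
  "translation": [
    [0,0,0.1]
  ],
  "twist": [0]
}}

```text
time_s: 5.42
tool_pos: [0.4496, -0.0422, 0.1615]
tool_rot: [180.0, 0.2, -7.9]
force: [-0.5, -0.2, 1.6]
grip_width: 0.0007
```

Emit:
{"name": "arm_command", "arguments": {
  "translation": [
    [0,0,0.1]
  ],
  "twist": [0]
}}

```text
time_s: 5.55
tool_pos: [0.4496, -0.0423, 0.1608]
tool_rot: [180.0, 0.2, -7.9]
force: [-2.7, 0.2, 6.6]
grip_width: 0.0003
```

```bash
python3 - <<'E'
from h import *
s=cam('side'); cv2.imwrite('pics/s3.png',cv2.resize(s[0][110:230,230:360],None,fx=5,fy=5,interpolation=cv2.INTER_CUBIC))
o=telemetry.get_obs();print(o['time_s'],o['tool_pos'],o['force'])
E
```

```text
5.6 [ 0.4496217  -0.0422465   0.16084825] [-1.84829082  0.03576655  5.33196165]
```

View pics/s3.png

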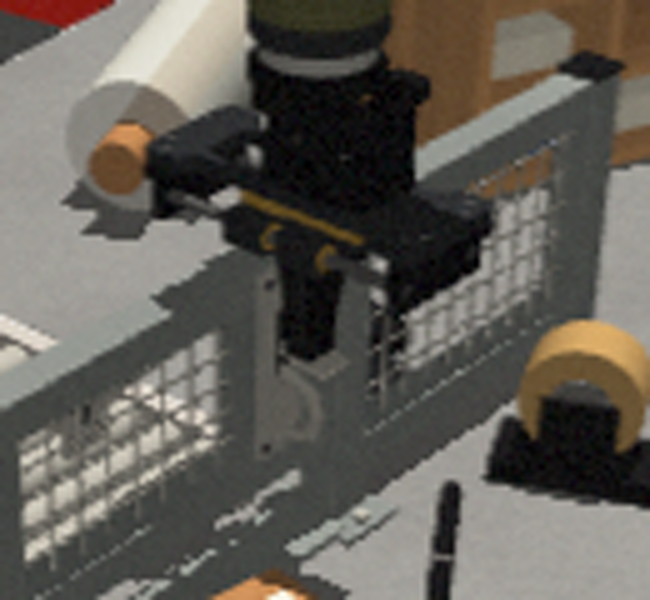

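Force rose to 6.6 N at z = 0.161, so the bar is against the keeper. The picture shows the tip on the thumb piece, which is now level. I'll hold it there and move toward the plate.

Emit:
{"name": "arm_command", "arguments": {
  "translation": [
    [0.2,0,0],
    [0.2,0,0]
  ],
  "twist": [0,0]
}}

```text
time_s: 5.85
tool_pos: [0.4536, -0.0434, 0.1613]
tool_rot: [179.9, 0.2, -8.0]
force: [-1.5, -0.3, 3.2]
grip_width: 0.0005
```

Emit:
{"name": "arm_command", "arguments": {
  "translation": [
    [0.2,0,0]
  ],
  "twist": [0]
}}

```text
time_s: 5.98
tool_pos: [0.4556, -0.044, 0.1612]
tool_rot: [179.9, 0.2, -8.0]
force: [-2.3, -1.2, 2.3]
grip_width: 0.0007
```

Emit:
{"name": "arm_command", "arguments": {
  "translation": [
    [0.15,-0.03,0.07]
  ],
  "twist": [0]
}}

```text
time_s: 6.1
tool_pos: [0.4572, -0.0444, 0.1608]
tool_rot: [179.8, 0.2, -8.0]
force: [-3.8, -1.6, 7.7]
grip_width: 0.0003
```

Emit:
{"name": "arm_command", "arguments": {
  "translation": [
    [0.15,-0.03,0.05]
  ],
  "twist": [0]
}}

```text
time_s: 6.22
tool_pos: [0.4587, -0.0449, 0.1607]
tool_rot: [179.8, 0.2, -8.0]
force: [-2.8, -2.6, 8.3]
grip_width: 0.0001
```

Emit:
{"name": "arm_command", "arguments": {
  "translation": [
    [0.15,-0.03,0.05]
  ],
  "twist": [0]
}}

```text
time_s: 6.35
tool_pos: [0.4604, -0.0453, 0.1608]
tool_rot: [179.7, 0.2, -8.0]
force: [-2.6, -2.4, 6.9]
grip_width: 0.0005
```

Emit:
{"name": "arm_command", "arguments": {
  "translation": [
    [0.15,-0.05,0.02]
  ],
  "twist": [0]
}}

```text
time_s: 6.48
tool_pos: [0.4623, -0.0452, 0.1606]
tool_rot: [179.7, 0.2, -8.0]
force: [-0.5, -1.3, 0.6]
grip_width: 0.0005
```

Emit:
{"name": "arm_command", "arguments": {
  "translation": [
    [0.15,-0.05,0.02]
  ],
  "twist": [0]
}}

```text
time_s: 6.6
tool_pos: [0.4639, -0.0448, 0.1601]
tool_rot: [179.8, 0.2, -8.0]
force: [-0.8, -0.9, 2.0]
grip_width: 0.0003
```

```bash
python3 - <<'E'
from h import *
o=telemetry.get_obs();print(o['time_s'],o['tool_pos'],o['tool_rot'],o['force'],toF(o['tool_pos']),o['qpos'])
s=cam('side'); cv2.imwrite('pics/s4.png',cv2.resize(s[0][110:230,230:360],None,fx=5,fy=5,interpolation=cv2.INTER_CUBIC))
E
```

```text
6.6 [ 0.46393296 -0.04478047  0.16014691] [ 1.79753403e+02  1.74887123e-01 -8.03888426e+00] [-0.77795326 -0.86490572  2.01947557] [-20.95782662 -96.00413596 160.14690964] [ 3.79359403e+01 -2.19342517e-01 -3.54373145e+01  1.11731423e+02
  1.08859212e-01  6.86451974e+01 -5.57927942e+00]
```

View pics/s4.png

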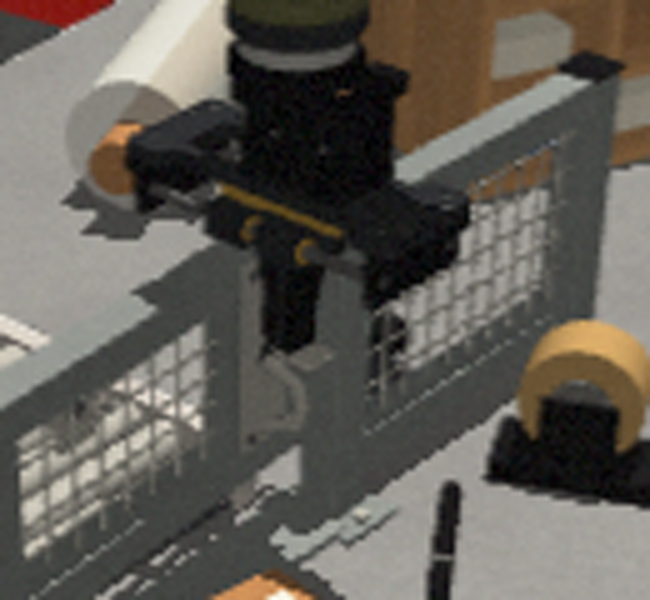

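The gate has come off the catch: a gap shows beside the latch post at (285,465), and the lever force dropped back to free travel. I'll swing slowly along the arc around the hinge with the lever held.

Emit:
{"name": "arm_command", "arguments": {
  "translation": [
    [0.3,0.0,0],
    [0.5,0.05,0],
    [0.5,0.05,0],
    [0.5,0.05,0]
  ],
  "twist": [-1.5,-2,-2,-2]
}}

```text
time_s: 7.15
tool_pos: [0.4829, -0.0478, 0.1597]
tool_rot: [179.8, 0.2, -0.0]
force: [-1.3, -0.6, 1.9]
grip_width: 0.0006
```

```bash
cat >> h.py <<'E'
def st():
    o=telemetry.get_obs(); f=toF(o['tool_pos']); r=f[:2]-[17.5,144]
    y=o['tool_rot'][2]+8.1
    a=np.radians(y); c,s=np.cos(a),np.sin(a)
    print('t',o['time_s'],'F',f.round(1),'gateang',round(y,1),'in tool frame about hinge (n,along)',np.round([c*r[0]+s*r[1],-s*r[0]+c*r[1]],1),'force tool',np.round([o['force']@R.from_euler('xyz',o['tool_rot'],degrees=True).as_matrix()],1))
E
python3 -c "
from h import *
st()"
```

```text
t 7.15 F [ -1.7 -96.3 159.7] gateang 8.1 in tool frame about hinge (n,along) [ -52.8 -235.2] force tool [[-1.4  0.6 -1.8]]
```

Emit:
{"name": "arm_command", "arguments": {
  "translation": [
    [0.8,0.18,0],
    [1.0,0.2,0],
    [1.0,0.2,0],
    [1.0,0.2,0],
    [1.0,0.18,0],
    [1.0,0.15,0],
    [1.0,0.15,0],
    [0.8,0.12,0]
  ],
  "twist": [-1,-2,-2.2,-2.3,-2.3,-2.3,-2.3,-2]
}}

```text
time_s: 8.15
tool_pos: [0.5658, -0.051, 0.1592]
tool_rot: [-180.0, 0.2, 17.6]
force: [-0.2, 1.5, 1.5]
grip_width: 0.0005
```

```bash
python3 - <<'E'
from h import *
st()
w=cam('wrist')
cv2.imwrite('pics/w5.png',cv2.resize(w[0],(640,480),interpolation=cv2.INTER_CUBIC))
E
```

```text
t 8.15 F [ 80.7 -87.4 159.2] gateang 25.7 in tool frame about hinge (n,along) [ -43.4 -236. ] force tool [[ 0.3 -1.5 -1.5]]
```

View pics/w5.png

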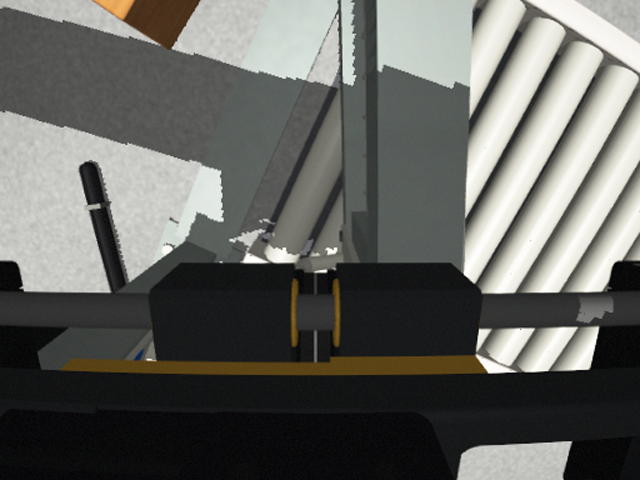

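The wrist view shows the gate parallel to the tool at about 26° and the lever still under the tip at (320,262). I'll continue along the arc.

Emit:
{"name": "arm_command", "arguments": {
  "translation": [
    [0.9,0.17,0],
    [1.0,0.17,0],
    [1.0,0.17,0],
    [1.0,0.17,0],
    [1.0,0.17,0],
    [1.0,0.17,0],
    [1.0,0.17,0],
    [1.0,0.17,0],
    [1.0,0.17,0],
    [0.9,0.15,0]
  ],
  "twist": [-2.2,-2.4,-2.4,-2.4,-2.4,-2.4,-2.4,-2.4,-2.4,-2.2]
}}

```text
time_s: 9.45
tool_pos: [0.6654, -0.0149, 0.1587]
tool_rot: [-179.8, 0.1, 42.9]
force: [-1.6, 1.0, 1.8]
grip_width: 0.0002
```

```bash
python3 -c "
from h import *
st()"
```

```text
t 9.45 F [174.1 -37.3 158.7] gateang 51.0 in tool frame about hinge (n,along) [ -42.6 -235.7] force tool [[-0.5 -1.8 -1.8]]
```

Emit:
{"name": "arm_command", "arguments": {
  "translation": [
    [0.9,0.17,-0.03],
    [1.0,0.18,-0.02],
    [1.0,0.18,0],
    [1.0,0.18,0],
    [1.0,0.18,0],
    [1.0,0.18,0],
    [1.0,0.18,0],
    [1.0,0.18,0],
    [1.0,0.18,0],
    [0.8,0.15,0]
  ],
  "twist": [-2.2,-2.4,-2.4,-2.4,-2.4,-2.4,-2.4,-2.4,-2.4,-2]
}}

```text
time_s: 10.7
tool_pos: [0.7407, 0.0572, 0.1586]
tool_rot: [-179.8, 0.1, 68.0]
force: [-1.7, -0.4, 1.2]
grip_width: 0.0001
```

```bash
python3 -c "
from h import *
st(); print(telemetry.get_obs()['qpos'].round(0))"
```

```text
t 10.7 F [238.2  44.9 158.6] gateang 76.1 in tool frame about hinge (n,along) [ -43.1 -238.1] force tool [[-1.  -1.5 -1.1]]
[ 20.  38. -43.  71.  25.  81.  47.]
```

Emit:
{"name": "arm_command", "arguments": {
  "translation": [
    [0.9,0.16,0],
    [1.0,0.16,0],
    [1.0,0.16,0],
    [0.9,0.15,0],
    [0.7,0.12,0],
    [0.6,0.1,0],
    [0.3,0.05,0],
    [0.2,0.03,0],
    [0,0,0]
  ],
  "twist": [-2.2,-2.4,-2.4,-2.2,-1.7,-1.4,-0.7,-0.5,0]
}}

```text
time_s: 11.82
tool_pos: [0.7667, 0.1123, 0.1585]
tool_rot: [-179.8, 0.0, 82.5]
force: [-0.7, 1.1, 1.3]
grip_width: 0.0005
```

```bash
python3 - <<'E'
from h import *
st()
s=cam('scene'); cv2.imwrite('pics/sc6.png',cv2.resize(s[0],(800,600),interpolation=cv2.INTER_CUBIC))
E
```

```text
t 11.825 F [256.  103.2 158.5] gateang 90.6 in tool frame about hinge (n,along) [ -43.3 -238.1] force tool [[ 1.  -0.9 -1.3]]
```

View pics/sc6.png

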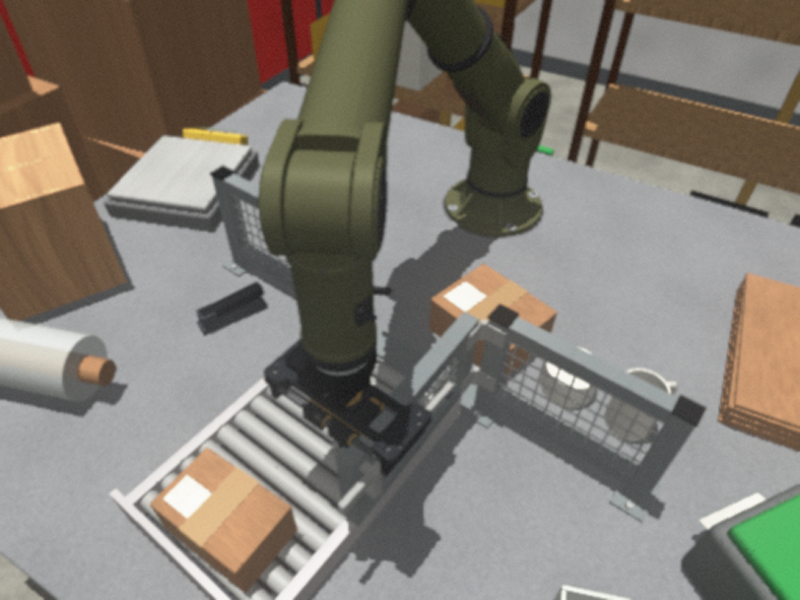

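The gate stands at about 90.6°. I'll let the lever rise gently with the finger, then clear upward.

Emit:
{"name": "arm_command", "arguments": {
  "translation": [
    [-0.1,0,-0.2],
    [-0.1,0,-0.3],
    [0,0,-0.3],
    [0,0,-0.3],
    [0,0,-0.4],
    [0,0,-0.4],
    [0,0,-0.4],
    [0,0,-0.4],
    [0,0,-0.5],
    [0,0,-0.5]
  ],
  "twist": [0,0,0,0,0,0,0,0,0,0]
}}

```text
time_s: 13.12
tool_pos: [0.7669, 0.1083, 0.1972]
tool_rot: [-179.8, 0.1, 82.4]
force: [1.2, 0.1, -0.4]
grip_width: 0.0002
```

Emit:
{"name": "arm_command", "arguments": {
  "translation": [
    [0,0,-1],
    [0,0,-2],
    [0,0,-2],
    [0,0,-2],
    [0,0,-2],
    [-2,0,-0.5],
    [-4,0,0],
    [-4,0,0],
    [-4,0,0],
    [0,0,0]
  ],
  "twist": [0,0,0,0,0,0,0,0,0,0]
}}

```text
time_s: 14.38
tool_pos: [0.7477, -0.0409, 0.3035]
tool_rot: [179.9, 0.2, 82.1]
force: [0.2, 0.8, -0.5]
grip_width: 0.0003
```

```bash
python3 - <<'E'
from h import *
st()
s=cam('scene'); w=cam('wrist'); d=cam('side')
cv2.imwrite('pics/f.png',np.hstack([cv2.resize(x[0],(400,300),interpolation=cv2.INTER_AREA) for x in (w,d)])); 
cv2.imwrite('pics/f2.png',cv2.resize(s[0][150:384,60:372],(800,600),interpolation=cv2.INTER_CUBIC))
# expected gate top-bar ends at 90 deg
for a in (85,90,95):
    c,q=np.cos(np.radians(a)),np.sin(np.radians(a))
    g=lambda n,l,z:F(17.5+c*n-q*l,144+q*n+c*l,z)
    print(a,[((p-[60,150])*600/234).round(0).tolist() for p in proj(*s[1:],[g(-17.5,-4,215),g(-17.5,-284,215)])])
E
```

```text
t 14.375 F [259.3 -51.2 303.5] gateang 90.2 in tool frame about hinge (n,along) [-196.2 -241. ] force tool [[0.8 0.1 0.5]]
85 [[620.0, 130.0], [373.0, 341.0]]
90 [[619.0, 131.0], [397.0, 363.0]]
95 [[618.0, 133.0], [424.0, 384.0]]
```

View pics/f2.png

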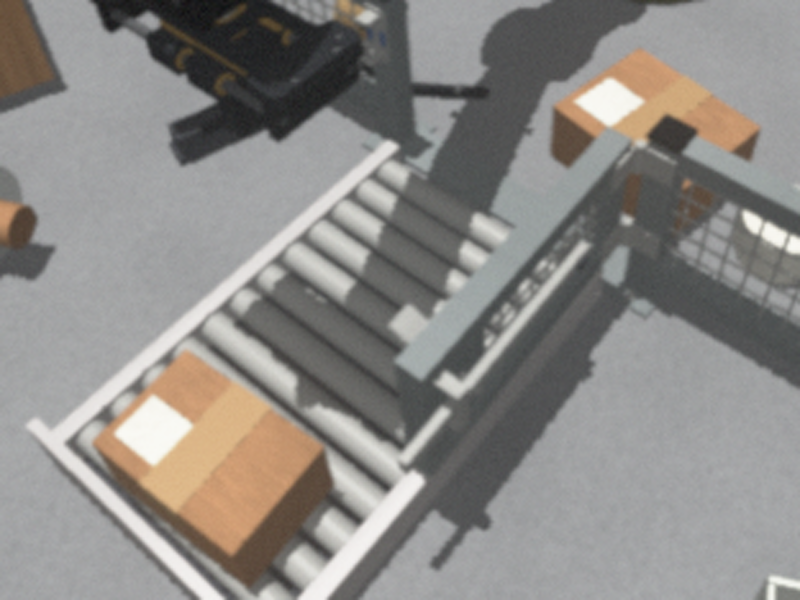

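View pics/f.png

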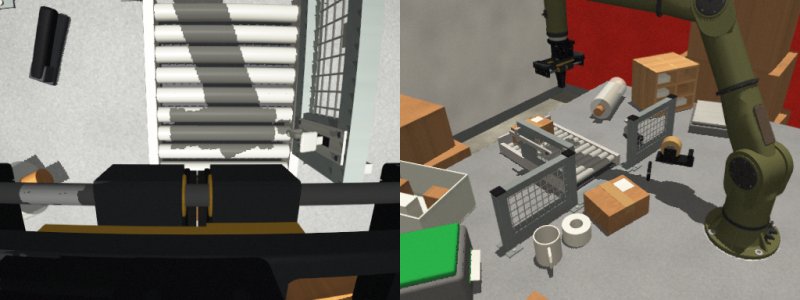

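The gate's end in the picture, at about (400,358), matches the 90° projection of (397,363). I'll check that the bar is level before handing in.

```bash
python3 - <<'E'
from h import *
s=cam('scene'); c,q=0,1
g=lambda n,l,z:F(17.5+c*n-q*l,144+q*n+c*l,z)
for n in (0,10): 
  for z in (161,180): print(n,z,[((p-[60,150])*600/234).round(0).tolist() for p in proj(*s[1:],[g(n,-91,z),g(n,-200,z),g(n,-309,z),])])
print('rail',[((p-[60,150])*600/234).round(0).tolist() for p in proj(*s[1:],[F(x,144,48) for x in(40,250,300,480)])])
im=s[0][255:345,190:310]; cv2.imwrite('pics/g.png',cv2.resize(im,None,fx=6,fy=6,interpolation=cv2.INTER_CUBIC))
E
```

```text
0 161 [[573.0, 245.0], [492.0, 335.0], [397.0, 440.0]]
0 180 [[575.0, 231.0], [492.0, 322.0], [395.0, 428.0]]
10 161 [[583.0, 251.0], [502.0, 342.0], [407.0, 449.0]]
10 180 [[585.0, 237.0], [503.0, 329.0], [406.0, 436.0]]
rail [[607.0, 271.0], [467.0, 434.0], [428.0, 480.0], [263.0, 671.0]]
```

View pics/g.png

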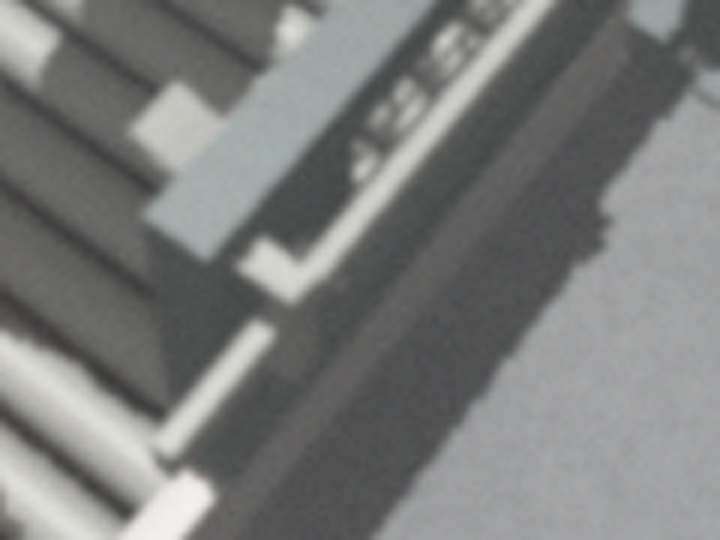

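```bash
python3 -c "
from h import *
st(); print(env.sign_off())"
```

```text
t 14.575 F [258.  -42.3 303.5] gateang 90.8 in tool frame about hinge (n,along) [-189.8 -237.8] force tool [[ 0.5 -0.7 -0.5]]
the job is handed in; nothing more can be done
None
```

The gate is open and stands about square to the fence, the lever is released, and the job is handed in at 14.6 s.

- **Unlatching:** I pressed the thumb lever down about 18 mm. The force then rose steeply to 6.6 N, which was the bar meeting the keeper. I held it there and pushed the gate off the catch; the highest readings I took were about 8 N down on the lever and 4 N sideways.
- **Swing:** I swung the gate slowly with the lever held down the whole way. I then let the lever rise slowly with the finger and backed the arm clear.
- **Gate angle:** In the last scene picture the gate's end lies within about 5 px (enlarged crop) of where it should be at 90°, or roughly 1°.
- **Latch bar:** Its nose shows at (404,459) against a predicted (407,449) for a level bar. The 10 px difference is on the low side and I put it down to my guess of the bar's depth. A lifted bar would show higher, so I take it as dropped.
- **Other items:** I did not move the arm into any of them. In the last pictures they look to be where they were, though I checked this only by eye.
- **During the swing:** The finger sank about 2 mm while holding the lever. Lever force stayed below 2 N in the readings I took.

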